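# Lay out the stamping desk in the file archive

### The arm

A 7-joint arm with a two-finger parallel gripper is mounted at the origin on the work surface. World frame = base frame: x ahead of the robot, y to its left, z up, the work surface at z = 0. Lengths are in mm, angles in rad, forces in N, time in s.
With the tool pointing down it reaches from about 400 to 925 mm from the base axis. Payload 4.1 kg.
Tool frame: the origin (TCP) lies midway between the tips of the shut fingers; the grasp point (between the pads) lies 19 mm behind it; z points along the fingers, y is the line along which they close (so a half turn about z gives the same grasp; the last joint's range is limited). The gripper opens to 85 mm and grips with 20 to 120 N. Pads are 22 mm wide; open, the fingers measure 114 mm over their backs; the gripper's body (76 mm by 85 mm) begins 54 mm behind the grasp point. The pads swing forward as they close: fully open they stand 13 mm farther back than shut.
Start: joints at [1.064, 0.398, 0.045, 1.537, -0.019, 1.207, -0.051], TCP at [257.823, -596.717, 231.347] pointing down, gripper open.
Joint ranges: [-2.82, 2.82], [-0.49, 2.23], [-1.37, 1.46], [0, 2.46], [-1.36, 4.5], [0.23, 2], [-2.94, 2.94]. Speed limits (rad/s): [2.57, 2.57, 3.14, 3.14, 3.14, 3.14, 3.14].

### API

Orientations are given as a unit quaternion [w, x, y, z].
In Python, from cell import * gives the robot as it stands.
- The arm moves only by the shell command python3 -m crank 'ROWS' [FORCE]. ROWS is JSON, a list of rows, each an object with "grip": the finger opening in mm, from 0 to 85.4; "xyz": the shift along the tool's x, y, z in mm, a list of three; "twist": the turn about the tool's z in units of 5 degrees (1.0 is 5 degrees). A call has 1 to 12 rows; each row shifts and turns the commanded pose from where the row before left it, along the tool's axes as they then stand; what a row does not reach is not made up. A row lasts 1/8 s, in which the tool goes at most 62.5 mm and 10.7 degrees, less where a joint would pass 70% of its speed; a pose out of reach is approached as far as the arm can. A call is refused whole if a number of a shift passes 62.5 or a number of a turn 1, either way. A call with a gripper value outside its range is refused whole. The fingers move at their own pace and stop on an object; FORCE is the grip in N (left out, the last holds). Time passes only in rows, so rows that do not move let the fingers close. It gives the time, the measured TCP pose, the force, the opening and the grip force at its end, in the units of the state.
- get_obs(): the state, without advancing time (a new reading comes with each control period).
- read_camera(name): name is "scene" or "side" or "wrist"; returns the picture (480x640x3 uint8, blue, green, red); there is no depth.
- get_calibration(name): a dict with "fx", "fy", "cx", "cy" (pixels), "rvec" (rotation vector, rad) and "tvec" (3), from world to camera coordinates, as OpenCV has them; the wrist camera has in their place "tool_from_camera" (4x4, takes a point from camera to tool coordinates, whose origin is the TCP and whose axes are the flange's). Camera axes: x right, y down, z forward; pixel columns grow to the right and rows downward; lengths in mm; the calibration is good to about 2 mm. The wrist camera is an equidistant fisheye: a pixel r from the principal point sees the ray r / f radians off the axis. A picture is of the moment at which its call begins: read the wrist's pose just before it. get_calibration takes no time and is no camera call.
- job_done(): hands the job in; it is judged then, once.
The state is a dict: "time_s": time; "joints": joint angles; "qd": joint speeds; "joint_efforts": joint torques, N m; "position": TCP position; "orientation": TCP orientation; "force": force on the tool from outside, world axes, zero at the start; "torque": the same for the moment, N m; "gripper_width": finger opening in mm; "finger_force": force on a finger pad.
Only numpy, scipy, OpenCV 4.12 (cv2) and the standard library are available. Lean on these libraries where they do the work, as an engineer would, in place of code of your own. Each camera call takes 0.05 s, during which the arm holds its last target. There are 200 camera calls.

### The job

Set up the stamping place on the dark green desk mat: put the flat ink-pad case squarely in the middle of the white printed frame between the red and the blue card boxes, and stand the stamp upright on the middle of the ink-pad case. Stand the jar upright in the middle of the printed frame in front of the red box (on its robot side), and lay the stapler on its base, lengthwise along the frame, in the middle of the printed frame in front of the blue box. Let go of everything and leave it at rest.

Things in the scene. Friction and masses are not known exactly. Their poses are not given: they have to be found in the camera images.
- mat: Fixed dark green desk mat, 250 (x) by 370 (y) by 2 mm thick. Origin: centre of its underside, on the table; x points away from the robot, y to the left. White printed frames: 68 (x) by 96 (y) mm centred at mat x +45, y 0 mm, between the card boxes; and two of 66 by 128 mm centred at x -80, y +115 and -115 mm, one in front of each box. A loose eraser near x -85, y 0 is not part of the job.
- box_red: Fixed red lidded card box, 112 (x) by 82 (y) by 65 mm high, on the mat at mat x +50, y +115 or -115 mm (changes places with the blue box). Origin: centre of its underside, 2 mm above the table; axes parallel to the mat's. The frame in front of it is centred at x -130, y 0 mm in the box's own axes.
- box_blue: Fixed blue lidded card box, same size and axes as the red one, in the other place. The centre of the printed frame in front of it is at x = -130 mm, y = 0 in its own frame.
- ink_pad: Loose closed ink-pad case, a flat black slab with a violet top, 52 (x) by 80 (y) by 18 mm high, 0.14 kg (+-30 %). Origin at the centre of its underside, z up. Grip it across its 52 mm width.
- stamp: Loose hand stamp standing upright: wooden base 30 (x) by 44 (y) by 16 mm high, above it a dark round upright handle, 24 mm diameter, straight from 26 to 64 mm above the underside; 73 mm high in all, 0.08 kg. Origin: centre of its underside, z up along the handle.
- jar: Loose closed round jar, white with an orange band and a yellow lid, 52 mm diameter, 64 mm high, straight sides, 0.12 kg. Origin at the centre of its underside, z up.
- stapler: Loose stapler standing on its base: 110 mm long (x), 46 mm high; black base 32 mm wide and 8 mm high, green arm 28 mm wide (y) from 28 to 46 mm above the underside. 0.2 kg. Origin: centre of the base's underside, z up, x along its length; either way round will do. Grip it across its width at the middle.
Mind the look-alikes: they are no part of the job. Of the things that look like the stapler, take the one that is farthest from the robot's base at the start.

How it is judged (in metres and radians):
At the end, for the whole second after the job is handed in: Case within 12 mm (each axis) of the mid frame's centre and 0.2 rad of square (80 mm along mat y); stamp on it within 12 mm of its centre; jar (red) and stapler (blue, lengthwise to 0.25 rad) within 14 mm of their frames' centres; all upright to 0.1 rad, resting on mat or case, still (x of ink_pad in the frame of mat between 0.033 and 0.057 m and y of ink_pad in the frame of mat between -0.012 and 0.012 m and angle between the x axis of ink_pad and the x axis of mat, either way round below 0.2 rad and height (world z) of each of ink_pad, jar, stapler below 0.006 m and linear speed of each of ink_pad, stamp, jar, stapler below 0.02 m/s and angular speed of each of ink_pad, stamp, jar, stapler below 0.2 rad/s and angle between each of ink_pad, stamp, jar, stapler's own z axis and vertical below 0.1 rad and x of stamp in the frame of ink_pad between -0.012 and 0.012 m and y of stamp in the frame of ink_pad between -0.012 and 0.012 m and z of stamp in the frame of ink_pad between 0.014 and 0.022 m and x of jar in the frame of box_red between -0.144 and -0.116 m and y of jar in the frame of box_red between -0.014 and 0.014 m and x of stapler in the frame of box_blue between -0.144 and -0.116 m and y of stapler in the frame of box_blue between -0.014 and 0.014 m and angle between the x axis of stapler and the y axis of box_blue, either way round below 0.25 rad); the robot touches nothing.
It also fails if it takes over 112 s, if anything falls off the work surface, if the arm or the gripper's body presses on something with over 40 N, if the wrist force passes 120 N, or if a joint passes its speed limit or range.

## Working session

There is one attempt and no reset: what is moved stays moved. The work goes in short steps, Python scripts to look and compute and a shell command to move; the robot and the scene stay as the last step left them, time stands still between calls to the robot, and variables do not carry over. Pictures are saved under pics/ and viewed, at most 14 in all, crops included, and the job is handed in when it is done.

```bash
ls; mkdir -p pics; python3 - <<'E'
from cell import *
import cv2,json
o=get_obs()
print({k:o[k] for k in ('time_s','position','orientation','gripper_width','force')})
for n in('scene','side'):
    cv2.imwrite(f'pics/{n}0.png',read_camera(n)); print(n,get_calibration(n))
print(get_calibration('wrist'))
E
```

```text
pics
{'time_s': 0.0, 'position': array([ 257.5291439 , -596.09196644,  230.24815892]), 'orientation': array([-9.60416335e-04,  9.79268668e-01,  2.02563246e-01, -2.92608488e-04]), 'gripper_width': 85.59633585190673, 'force': array([-0.65655775, -1.19503209,  0.17768363])}
scene {'fx': 557.2100982762663, 'fy': 557.2100982762663, 'cx': 322.2348810597818, 'cy': 233.6618959882919, 'rvec': array([ 2.33684732,  0.78443329, -0.28019241]), 'tvec': array([-368.78044813, -212.25771192, 1543.24936514])}
side {'fx': 539.6091216843743, 'fy': 539.6091216843743, 'cx': 318.3570048021086, 'cy': 242.03427672869708, 'rvec': array([ 0.08563059, -2.74167694,  1.44324141]), 'tvec': array([ 481.42988493,   63.55307829, 1174.48655111])}
{'fx': 371.64829954431775, 'fy': 371.64829954431775, 'cx': 320.6374905717246, 'cy': 239.67495821607486, 'tool_from_camera': array([[-4.79460816e-04, -9.56041800e-01, -2.93230024e-01,
         7.40784629e+01],
       [ 9.99999273e-01, -1.33894133e-04, -1.19855421e-03,
         1.12606688e+00],
       [ 1.10660614e-03, -2.93230386e-01,  9.56041169e-01,
        -1.42157323e+02],
       [ 0.00000000e+00,  0.00000000e+00,  0.00000000e+00,
         1.00000000e+00]])}
```

View pics/scene0.png

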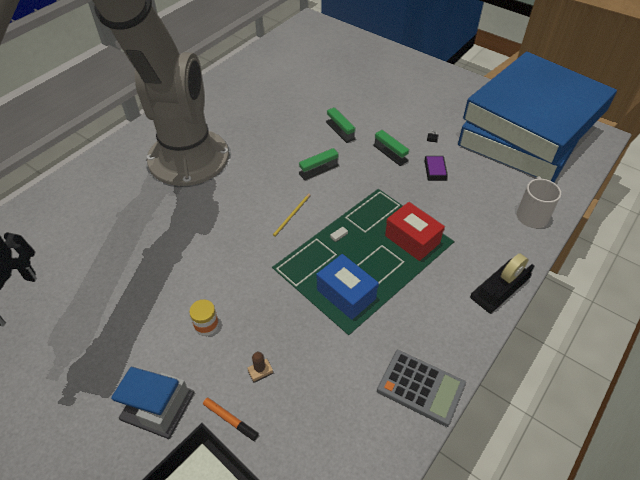

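View pics/side0.png

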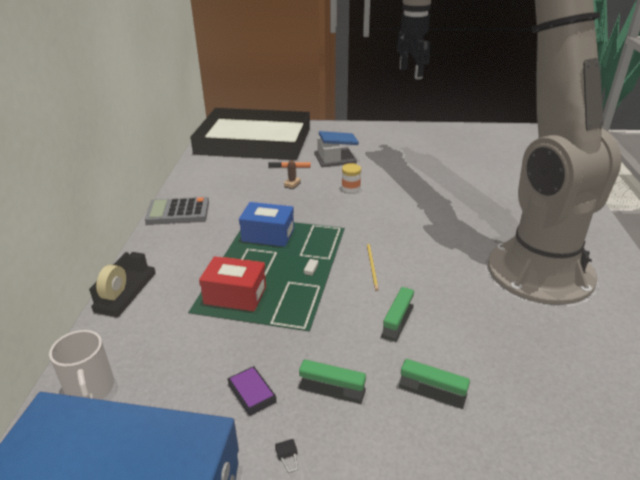

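The scene view shows the mat centred near (365,260), with the red box at (415,230) on +y and the blue box at (347,287) on -y. The ink pad is at (436,167), the jar at (203,317) and the stamp at (259,366). There are three green staplers at (341,123), (391,146) and (319,160). The side view shows the same layout.

```bash
cat > h.py <<'E'
import cv2,numpy as np
from cell import *
def ray(n,uv):
    c=get_calibration(n);R=cv2.Rodrigues(c['rvec'])[0]
    uv=np.atleast_2d(np.float64(uv));d=np.c_[(uv[:,0]-c['cx'])/c['fx'],(uv[:,1]-c['cy'])/c['fy'],np.ones(len(uv))]@R
    return -R.T@c['tvec'],d
def plane(n,uv,z):
    o,d=ray(n,uv);return (o+d*((z-o[2])/d[:,2])[:,None])[:,:2]
def wray(uv,o=None):
    from scipy.spatial.transform import Rotation as Ro
    c=get_calibration('wrist');T=c['tool_from_camera'];o=o or get_obs();q=o['orientation']
    R=Ro.from_quat(np.r_[q[1:],q[0]]).as_matrix()
    p=np.atleast_2d(np.float64(uv))-[c['cx'],c['cy']];r=np.hypot(*p.T)+1e-9;t=r/c['fx']
    d=np.c_[p/r[:,None]*np.sin(t)[:,None],np.cos(t)]
    return R@T[:3,3]+o['position'],d@T[:3,:3].T@R.T
def wplane(uv,z,o=None):
    o,d=wray(uv,o);return (o+d*((z-o[2])/d[:,2])[:,None])[:,:2]
def blobs(im,lo,hi,amin=60):
    m=cv2.inRange(cv2.cvtColor(im,cv2.COLOR_BGR2HSV),lo,hi)
    m=cv2.morphologyEx(m,cv2.MORPH_OPEN,np.ones((2,2)))
    return [c[:,0] for c in cv2.findContours(m,cv2.RETR_EXTERNAL,cv2.CHAIN_APPROX_NONE)[0] if cv2.contourArea(c)>amin]
def rect(P):
    (c,(w,h),a)=cv2.minAreaRect(np.float32(P))
    if w<h: w,h,a=h,w,a+90
    return np.round(c,1),round(w,1),round(h,1),round((a+90)%180-90,1)  # long side angle from +x
E
python3 - <<'E'
from h import *
K=dict(violet=((130,80,40),(160,255,255),18),green=((50,120,70),(75,255,255),46),mat=((70,90,20),(90,255,110),2),yellow=((20,120,120),(32,255,255),64),
 red=((0,170,90),(4,255,255),67),blue=((105,150,90),(120,255,255),67))
for n in('scene','side'):
    im=cv2.imread(f'pics/{n}0.png')
    print(n)
    for k,(lo,hi,z) in K.items():
        for c in blobs(im,lo,hi):
            print(k,c.mean(0).round(),cv2.contourArea(c),*rect(plane(n,c,z)))
    hsv=cv2.cvtColor(im,cv2.COLOR_BGR2HSV)
im=cv2.imread('pics/scene0.png');h=cv2.cvtColor(im,cv2.COLOR_BGR2HSV)
for p in [(365,275),(258,362),(258,355),(262,375),(341,120),(203,308),(435,165),(416,240)]: print(p,h[p[1],p[0]])
im=cv2.imread('pics/side0.png');h=cv2.cvtColor(im,cv2.COLOR_BGR2HSV)
for p in [(280,265),(291,170),(291,185),(333,375),(351,168),(252,388)]: print(p,h[p[1],p[0]])
E
```

```text
scene
violet [437. 166.] 292.5 [572.3 364.3] 74.1 45.8 -53.2
green [319. 159.] 244.0 [322.2 169.8] 109.4 28.4 67.5
green [393. 144.] 286.5 [443.3 340.1] 112.2 34.6 -13.7
green [341. 121.] 200.5 [275.1 336. ] 111.5 26.9 -21.6
mat [380. 265.] 678.0 [626.9   8.2] 80.8 61.1 81.4
mat [306. 263.] 969.5 [485.6 -90.7] 121.2 58.8 81.2
mat [373. 212.] 759.5 [520.8 136.2] 120.4 58.5 81.2
mat [361. 263.] 4455.0 [583.1  10.4] 367.8 247.8 81.1
yellow [202. 311.] 376.0 [ 420.8 -356. ] 49.6 47.2 -45.9
yellow [292. 216.] 86.0 [401.9 -39.2] 141.6 6.6 -84.3
red [413. 236.] 1428.0 [656.4  93.8] 128.7 118.8 -8.9
blue [146. 391.] 1737.0 [ 460.3 -544.4] 100.6 67.9 20.3
blue [348. 280.] 1571.0 [ 615.5 -112.3] 112.5 82.9 -8.7
blue [485. 134.] 134.0 [633.5 507.9] 124.1 22.7 2.6
blue [544.  98.] 7055.0 [691.  765.6] 336.9 297.9 84.3
side
violet [252. 388.] 891.0 [567.8 369.8] 72.7 45.2 -53.1
mat [296. 305.] 934.0 [516.7 140.5] 112.9 54.9 81.4
mat [263. 258.] 94.0 [613.1 -12. ] 42.5 34.8 -8.7
mat [320. 243.] 512.5 [481.6 -84.6] 108.8 53.1 81.0
mat [291. 271.] 2115.0 [529.9  14.9] 342.8 160.0 -80.5
yellow [352. 170.] 138.5 [ 414.9 -341.9] 65.0 43.0 -88.3
(365, 275) [109 172 148]
(258, 362) [ 7 84 64]
(258, 355) [ 11 117  87]
(262, 375) [ 16  98 114]
(341, 120) [ 66 140 135]
(203, 308) [ 25 167 177]
(435, 165) [142 144 126]
(416, 240) [  0 180 125]
(280, 265) [ 73 102  90]
(291, 170) [12 74 76]
(291, 185) [ 15  86 149]
(333, 375) [ 65 110 165]
(351, 168) [ 23 130 208]
(252, 388) [143 114 150]
```

The ray-cast sizes match the given ones: mat 368x248 mm with its centre at (583,10.4), x axis at -8.9°, and frames where they should be. The farthest stapler is the one near (443,340). I'll take the jar first and fly above it, then refine with the wrist camera.

```bash
python3 -m crank '[{"grip":85,"xyz":[48,-32,0],"twist":0},{"grip":85,"xyz":[49,-32,0],"twist":0},{"grip":85,"xyz":[49,-32,0],"twist":0},{"grip":85,"xyz":[49,-32,0],"twist":0},{"grip":85,"xyz":[49,-32,0],"twist":0},{"grip":85,"xyz":[0,0,0],"twist":0},{"grip":85,"xyz":[0,0,0],"twist":0}]' 60
cat >> h.py <<'E'
def go(x,y,z,close=None):
    "deltas in tool axes to TCP x,y,z; twist units to bring the closing line to angle close"
    from scipy.spatial.transform import Rotation as Ro
    o=get_obs();q=o['orientation'];R=Ro.from_quat(np.r_[q[1:],q[0]]).as_matrix()
    d=R.T@(np.array([x,y,z])-o['position']);yaw=np.degrees(np.arctan2(R[1,1],R[0,1]))
    print('at',o['position'].round(1),'y-yaw',yaw.round(1),'j7',o['joints'][6].round(2),'delta tool',d.round(1),'dist',np.linalg.norm(d[:2]).round(1),end=' ')
    if close is not None:
        t=-((close-yaw+90)%180-90)/5;print('twist units',round(t,2))
        ang=np.radians(t*5);print('  after twist dx,dy',np.round([np.cos(ang)*d[0]+np.sin(ang)*d[1],-np.sin(ang)*d[0]+np.cos(ang)*d[1]],1))
    else: print()
E
python3 - <<'E'
from h import *
o=get_obs();im=read_camera('wrist');cv2.imwrite('pics/w1.png',im)
for c in blobs(im,(20,100,60),(33,255,255)):
    print(c.mean(0),*rect(wplane(c,64,o)))
print(o['position'],o['time_s'],o['joints'])
E
```

```text
time_s: 0.98
position: [417.8, -353.4, 231.0]
orientation: [0.0, 0.979, 0.203, -0.001]
force: [0.0, 0.2, -1.0]
gripper_width: 85.0
finger_force: 0.0
[321.61309524 215.63690476] [ 418.7 -355.1] 52.0 49.9 23.4
[ 41.26285714 139.12      ] [383.9 -54.6] 130.4 6.9 -84.2
[ 417.76603415 -353.44096062  231.04382674] 0.975 [ 0.70224342  0.21703956 -0.09230541  1.78180675  0.02285433  1.1442929
 -0.56025855]
```

View pics/w1.png

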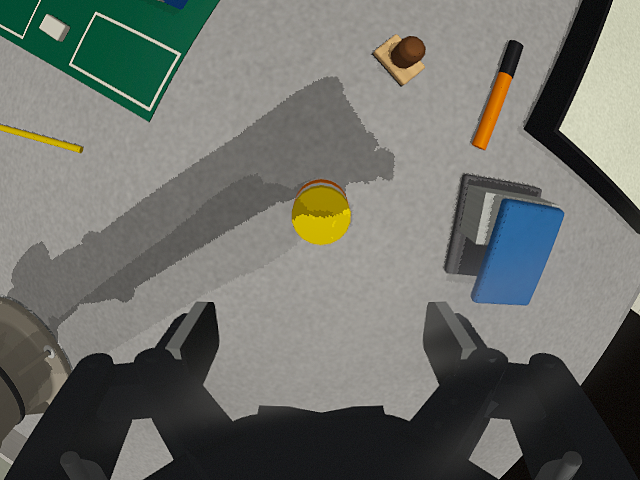

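The wrist view shows the jar lid at (321,215), 52 mm across at (418.7,-355.1), as expected. The stamp is at (400,58). Next: down, grip and lift the jar.

```bash
python3 -m crank '[{"grip":85,"xyz":[0,1.9,40],"twist":0},{"grip":85,"xyz":[0,0,58],"twist":0},{"grip":85,"xyz":[0,0,58],"twist":0},{"grip":85,"xyz":[0,0,40],"twist":0},{"grip":85,"xyz":[0,0,15],"twist":0},{"grip":40,"xyz":[0,0,0],"twist":0},{"grip":40,"xyz":[0,0,0],"twist":0},{"grip":40,"xyz":[0,0,0],"twist":0},{"grip":40,"xyz":[0,0,0],"twist":0},{"grip":40,"xyz":[0,0,0],"twist":0}]' 40
python3 - <<'E'
from h import *
M=np.array([583,10.4]);a=np.radians(-8.9);R=np.array([[np.cos(a),-np.sin(a)],[np.sin(a),np.cos(a)]])
for n,p in dict(mid=(45,0),jar=(-80,115),stap=(-80,-115)).items(): print(n,M+R@p)
go(*(M+R@[-80,115]),150)
E
```

```text
time_s: 2.28
position: [420.4, -356.1, 22.2]
orientation: [0.002, 0.979, 0.202, 0.001]
force: [0.3, -0.4, 5.9]
gripper_width: 51.2
finger_force: 42.2
mid [627.45819396   3.43803262]
jar [521.75490516 136.39221547]
stap [486.17151631 -90.83855366]
at [ 420.4 -356.1   22.2] y-yaw -66.6 j7 -0.59 delta tool [ 288.5 -411.5 -128.8] dist 502.5
```

```bash
python3 -m crank '[{"grip":40,"xyz":[0,0,-40],"twist":0},{"grip":40,"xyz":[0,0,-58],"twist":0},{"grip":40,"xyz":[20,-28,-30],"twist":0},{"grip":40,"xyz":[32,-46,0],"twist":0},{"grip":40,"xyz":[32,-46,0],"twist":0},{"grip":40,"xyz":[32,-46,0],"twist":0},{"grip":40,"xyz":[32,-46,0],"twist":0},{"grip":40,"xyz":[32,-46,0],"twist":0},{"grip":40,"xyz":[32,-46,0],"twist":0},{"grip":40,"xyz":[32,-46,0],"twist":0},{"grip":40,"xyz":[32,-46,0],"twist":0},{"grip":40,"xyz":[12,-15.5,0],"twist":0}]'
python3 -m crank '[{"grip":40,"xyz":[0,0,0],"twist":0},{"grip":40,"xyz":[0,0,0],"twist":0}]'
python3 - <<'E'
from h import *
go(521.5,136.4,24)
o=get_obs();im=read_camera('wrist');cv2.imwrite('pics/w2.png',im)
E
```

```text
time_s: 3.78
position: [520.0, 142.1, 148.8]
orientation: [-0.001, 0.979, 0.205, 0.001]
force: [0.2, -0.8, 0.5]
gripper_width: 51.4
finger_force: 42.2
time_s: 4.03
position: [519.9, 135.3, 148.1]
orientation: [0.001, 0.979, 0.202, -0.0]
force: [-0.4, 0.1, -0.5]
gripper_width: 51.3
finger_force: 42.2
at [519.9 135.3 148.1] y-yaw -66.7 j7 -1.62 delta tool [  2.   -0.5 124.1] dist 2.1
```

View pics/w2.png

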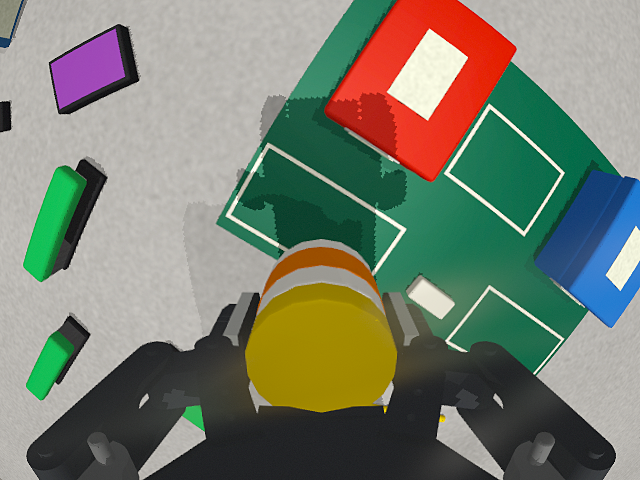

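The jar is held, with its frame's corners at (268,145), (228,213) and (404,230). The mid frame's corners are (490,105), (445,175), (522,235) and (564,173). I'll check the frame centres from these.

```bash
python3 - <<'E'
from h import *
M=wplane([(490,105),(445,175),(522,235),(564,173)],2);print('mid',M.round(1),M.mean(0))
J=wplane([(268,145),(228,213),(404,230)],2);print('jar',J.round(1),(J[1]+J[2]*1+ (J[0]-J[0]))/2,'halfdiag',J[1:].mean(0))
im=cv2.imread('pics/w2.png')
for c in blobs(im,(130,80,40),(160,255,255)): print('ink',*rect(wplane(c,18)))
for c in blobs(im,(50,170,120),(65,255,255)): print('gr',c.mean(0),*rect(wplane(c,46)))
E
python3 -m crank '[{"grip":40,"xyz":[2,-0.5,40],"twist":0},{"grip":40,"xyz":[0,0,50],"twist":0},{"grip":40,"xyz":[0,0,24],"twist":0},{"grip":40,"xyz":[0,0,8],"twist":0},{"grip":40,"xyz":[0,0,0],"twist":0},{"grip":40,"xyz":[0,0,0],"twist":0}]'
```

```text
mid [[666.9  46.8]
 [596.8  57.7]
 [582.3 -36. ]
 [651.8 -49.1]] [624.44466241   4.85152964]
jar [[561.4 196. ]
 [498.3 206.5]
 [541.6  69. ]] [519.90784026 137.71781888] halfdiag [519.90784026 137.71781888]
ink [569.8 366. ] 72.9 44.8 -52.8
time_s: 4.82
position: [523.1, 138.4, 27.6]
orientation: [0.0, 0.979, 0.202, 0.001]
force: [-0.4, -0.5, -0.7]
gripper_width: 51.1
finger_force: 42.2
```

```bash
python3 -m crank '[{"grip":40,"xyz":[-2,0,2.5],"twist":0},{"grip":40,"xyz":[0,0,0.5],"twist":0},{"grip":40,"xyz":[0,0,0],"twist":0},{"grip":60,"xyz":[0,0,0],"twist":0},{"grip":85,"xyz":[0,0,0],"twist":0},{"grip":85,"xyz":[0,0,0],"twist":0},{"grip":85,"xyz":[0,0,0],"twist":0}]'
python3 -m crank '[{"grip":85,"xyz":[0,0,-30],"twist":-1},{"grip":85,"xyz":[0,0,-50],"twist":-1},{"grip":85,"xyz":[0,0,-58],"twist":-1},{"grip":85,"xyz":[0,0,-50],"twist":-1},{"grip":85,"xyz":[0,0,-20],"twist":-1},{"grip":85,"xyz":[0,0,0],"twist":-1},{"grip":85,"xyz":[0,0,0],"twist":-1},{"grip":85,"xyz":[0,0,0],"twist":-1},{"grip":85,"xyz":[0,0,0],"twist":-1},{"grip":85,"xyz":[0,0,0],"twist":-1},{"grip":85,"xyz":[0,0,0],"twist":-1},{"grip":85,"xyz":[0,0,0],"twist":-1}]'
python3 - <<'E'
from h import *
go(569.8,366,200,37)
o=get_obs();im=read_camera('wrist');cv2.imwrite('pics/w3.png',im)
for c in blobs(im,(20,100,60),(33,255,255)):print('jar',c.mean(0),*rect(wplane(c,64,o)))
for c in blobs(im,(130,80,40),(160,255,255)): print('ink',*rect(wplane(c,18,o)))
E
```

```text
time_s: 5.7
position: [520.0, 137.6, 23.2]
orientation: [0.0, 0.979, 0.203, -0.0]
force: [0.3, -0.7, -0.3]
gripper_width: 85.2
finger_force: 0.0
time_s: 7.2
position: [519.9, 137.6, 231.1]
orientation: [0.0, 0.746, 0.666, -0.0]
force: [0.8, -0.5, 0.1]
gripper_width: 85.1
finger_force: 0.0
at [519.9 137.6 231.1] y-yaw -6.5 j7 -0.58 delta tool [232.6  23.9  31.1] dist 233.8 twist units -8.69
  after twist dx,dy [152.4 177.3]
jar [220.85       369.46666667] [396.5 -13.3] 37.5 7.5 -83.6
jar [190.03076923 291.23076923] [387.3  79.1] 30.9 7.4 -84.5
jar [321.66081871 217.32748538] [520.1 135.7] 51.8 51.8 -51.5
jar [628.29479769 176.53179191] [854.8 147.9] 68.4 44.8 -85.4
ink [577.4 330.2] 21.1 10.8 -3.9
```

The jar stands within about 2 mm of its frame's centre. On to the ink pad.

```bash
python3 -m crank '[{"grip":85,"xyz":[58,6,8],"twist":0},{"grip":85,"xyz":[58,6,8],"twist":0},{"grip":85,"xyz":[58,6,8],"twist":0},{"grip":85,"xyz":[58,6,7],"twist":0},{"grip":85,"xyz":[0,0,0],"twist":-1},{"grip":85,"xyz":[0,0,0],"twist":-1},{"grip":85,"xyz":[0,0,0],"twist":-1},{"grip":85,"xyz":[0,0,0],"twist":-1},{"grip":85,"xyz":[0,0,0],"twist":-1},{"grip":85,"xyz":[0,0,0],"twist":-1},{"grip":85,"xyz":[0,0,0],"twist":-1},{"grip":85,"xyz":[0,0,0],"twist":-1}]'
python3 -m crank '[{"grip":85,"xyz":[0,0,0],"twist":-0.7},{"grip":85,"xyz":[0,0,0],"twist":0}]'
python3 - <<'E'
from h import *
o=get_obs();im=read_camera('wrist');cv2.imwrite('pics/w4.png',im)
for c in blobs(im,(130,80,40),(160,255,255)):
    r=rect(wplane(c,18,o));print('ink',*r); go(*r[0],6,r[3]+90)
E
```

```text
time_s: 8.75
position: [570.7, 365.1, 199.9]
orientation: [-0.0, 0.474, 0.881, -0.0]
force: [0.1, 0.2, -0.1]
gripper_width: 84.4
finger_force: 0.0
time_s: 9.0
position: [570.7, 365.1, 199.9]
orientation: [-0.0, 0.448, 0.894, -0.0]
force: [0.3, 0.4, -0.5]
gripper_width: 85.0
finger_force: 0.0
ink [571.2 367.4] 72.9 45.1 -52.3
at [570.7 365.2 200. ] y-yaw 36.8 j7 -0.29 delta tool [  1.5   1.9 194. ] dist 2.4 twist units -0.19
  after twist dx,dy [1.5 1.9]
```

View pics/w4.png

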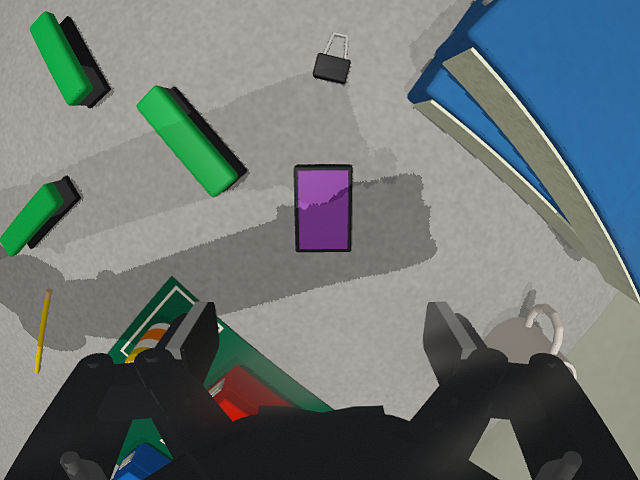

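The violet case is at (323,208), 73 x 45 mm inside its black rim, at (571.2,367.4). The target stapler, farthest from the base, is the one at (190,140). Descend with the fingers at 68 mm, since the pads swing forward as they close.

```bash
python3 -m crank '[{"grip":68,"xyz":[1.5,1.9,40],"twist":-0.2},{"grip":68,"xyz":[0,0,55],"twist":0},{"grip":68,"xyz":[0,0,50],"twist":0},{"grip":68,"xyz":[0,0,34],"twist":0},{"grip":68,"xyz":[0,0,15],"twist":0},{"grip":68,"xyz":[0,0,5],"twist":0},{"grip":68,"xyz":[0,0,0],"twist":0},{"grip":40,"xyz":[0,0,0],"twist":0},{"grip":40,"xyz":[0,0,0],"twist":0},{"grip":40,"xyz":[0,0,0],"twist":0},{"grip":40,"xyz":[0,0,0],"twist":0}]' 50
python3 -m crank '[{"grip":40,"xyz":[0,0,-40],"twist":0},{"grip":40,"xyz":[0,0,-58],"twist":0},{"grip":40,"xyz":[0,0,-52],"twist":0}]'
python3 - <<'E'
from h import *
go(626,4,60,-8.9)
E
```

```text
time_s: 10.42
position: [572.4, 368.6, 3.3]
orientation: [0.001, 0.44, 0.898, 0.001]
force: [-0.2, -0.3, 6.5]
gripper_width: 50.8
finger_force: 54.9
time_s: 10.8
position: [571.1, 367.4, 152.8]
orientation: [0.0, 0.439, 0.898, -0.0]
force: [0.4, 0.1, -1.7]
gripper_width: 50.5
finger_force: 54.1
at [571.1 367.4 152.8] y-yaw 37.9 j7 -0.3 delta tool [-320.5 -179.8   92.9] dist 367.5 twist units 9.36
  after twist dx,dy [-350.5  110.4]
```

```bash
python3 -m crank '[{"grip":40,"xyz":[-30,-17,0],"twist":0},{"grip":40,"xyz":[-48,-27,0],"twist":0},{"grip":40,"xyz":[-48,-27,0],"twist":0},{"grip":40,"xyz":[-48,-27,0],"twist":0},{"grip":40,"xyz":[-48,-27,0],"twist":0},{"grip":40,"xyz":[-48,-27,0],"twist":0},{"grip":40,"xyz":[-50.5,-27.8,0],"twist":0},{"grip":40,"xyz":[0,0,0],"twist":1},{"grip":40,"xyz":[0,0,0],"twist":1},{"grip":40,"xyz":[0,0,0],"twist":1},{"grip":40,"xyz":[0,0,0],"twist":1},{"grip":40,"xyz":[0,0,0],"twist":1}]'
python3 -m crank '[{"grip":40,"xyz":[0,0,0],"twist":1},{"grip":40,"xyz":[0,0,0],"twist":1},{"grip":40,"xyz":[0,0,0],"twist":1},{"grip":40,"xyz":[0,0,0],"twist":1},{"grip":40,"xyz":[0,0,0],"twist":0.4},{"grip":40,"xyz":[0,0,0],"twist":0}]'
python3 - <<'E'
from h import *
go(626,4,4,-8.9)
o=get_obs();im=read_camera('wrist');cv2.imwrite('pics/w5.png',im)
E
```

```text
time_s: 12.3
position: [625.6, 4.2, 151.0]
orientation: [-0.0, 0.625, 0.781, -0.0]
force: [-0.1, -0.6, -1.9]
gripper_width: 50.5
finger_force: 54.1
time_s: 13.05
position: [625.9, 4.3, 151.2]
orientation: [-0.0, 0.761, 0.649, -0.0]
force: [-0.3, -0.4, -1.9]
gripper_width: 50.5
finger_force: 54.1
at [625.9   4.3 151.2] y-yaw -9.1 j7 -0.46 delta tool [ -0.2   0.2 147.2] dist 0.3 twist units -0.04
  after twist dx,dy [-0.2  0.2]
```

View pics/w5.png

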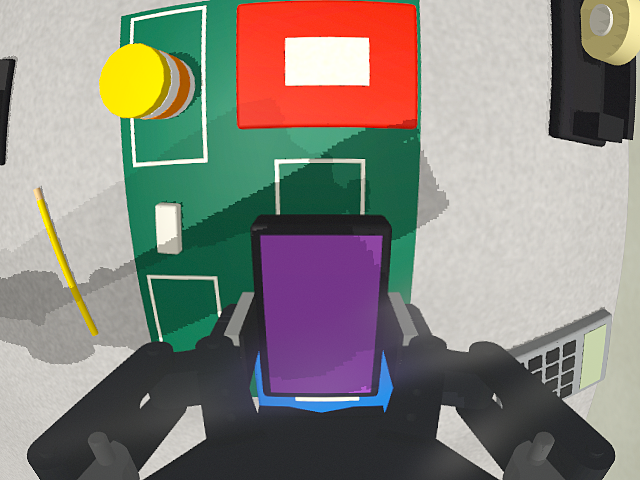

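The case is held square at (320,315), heading for the mid frame, whose far edge is at (320,160). I'll check the case's offset along its length.

```bash
python3 - <<'E'
from h import *
im=cv2.imread('pics/w5.png')
for c in blobs(im,(130,80,40),(160,255,255)):
    print(c.min(0),c.max(0))
    for z in(165,168): print('ink',*rect(wplane(c,z)))
E=wplane([(276,161),(365,160)],2);print(E, E.mean(0))
a=np.radians(-8.9);print('mid from edge',E.mean(0)-48*np.array([-np.sin(a),np.cos(a)]))
E
```

```text
[261 235] [383 393]
ink [626.1   3.6] 73.2 45.0 80.9
ink [626.4   5.3] 71.5 43.9 80.9
[[598.85095492  58.16105147]
 [667.90565937  47.90086833]] [633.37830715  53.0309599 ]
mid from edge [625.95220861   5.60888635]
```

```bash
python3 -m crank '[{"grip":40,"xyz":[0,0,35],"twist":0},{"grip":40,"xyz":[0,0,50],"twist":0},{"grip":40,"xyz":[0,0,40],"twist":0},{"grip":40,"xyz":[0,0,15],"twist":0},{"grip":40,"xyz":[0,0,5],"twist":0},{"grip":40,"xyz":[0,0,0],"twist":0},{"grip":40,"xyz":[0,0,0],"twist":0}]'
python3 -m crank '[{"grip":40,"xyz":[0,0,1.5],"twist":0},{"grip":40,"xyz":[0,0,0],"twist":0},{"grip":40,"xyz":[0,0,0],"twist":0}]'
```

```text
time_s: 13.98
position: [627.5, 4.4, 8.0]
orientation: [0.001, 0.761, 0.649, 0.001]
force: [1.1, 0.8, -0.9]
gripper_width: 50.7
finger_force: 54.0
time_s: 14.35
position: [626.4, 4.2, 5.3]
orientation: [0.0, 0.761, 0.649, 0.0]
force: [-0.8, -0.1, 0.8]
gripper_width: 50.4
finger_force: 54.4
```

```bash
python3 -m crank '[{"grip":40,"xyz":[0,0,0.8],"twist":0},{"grip":40,"xyz":[0,0,0],"twist":0},{"grip":56,"xyz":[0,0,0],"twist":0},{"grip":68,"xyz":[0,0,0],"twist":0},{"grip":68,"xyz":[0,0,0],"twist":0},{"grip":68,"xyz":[0,0,0],"twist":0},{"grip":68,"xyz":[0,0,-25],"twist":0},{"grip":68,"xyz":[0,0,-50],"twist":0},{"grip":68,"xyz":[0,0,-58],"twist":0},{"grip":68,"xyz":[0,0,-58],"twist":0},{"grip":85,"xyz":[0,0,0],"twist":0}]'
python3 - <<'E'
from h import *
o=get_obs();im=read_camera('wrist');cv2.imwrite('pics/w6.png',im)
for c in blobs(im,(130,80,40),(160,255,255)): print('ink',*rect(wplane(c,20,o)))
print(plane('scene',[(259,354),(259,372)],[73,16][0]),plane('scene',[(259,372)],16),plane('side',[(291,164)],73))
im=cv2.imread('pics/scene0.png')[335:395,220:300];cv2.imwrite('pics/st.png',cv2.resize(im,None,fx=6,fy=6,interpolation=cv2.INTER_CUBIC))
o2=dict(position=np.array([417.77,-353.44,231.04]),orientation=np.array([0,.979,.203,-.001]))
print('handle',wplane([(411,47)],73,o2),'base',wplane([(373,52),(402,86),(426,66)],16,o2))
go(540,-420,200)
E
```

```text
time_s: 15.72
position: [629.7, 5.1, 200.9]
orientation: [0.004, 0.761, 0.649, 0.004]
force: [0.2, 0.2, -0.6]
gripper_width: 83.7
finger_force: 0.0
ink [626.7   3.3] 72.8 45.3 80.7
[[ 582.40633311 -362.93164108]
 [ 607.20923613 -391.26269646]] [[ 585.06810394 -373.16306425]] [[ 579.68037687 -348.64081556]]
handle [[ 578.62595658 -362.84619187]] base [[ 574.67158798 -339.10121806]
 [ 556.10037073 -377.73513564]
 [ 585.61208853 -391.06208352]]
at [627.6   4.6 197.6] y-yaw -9.1 j7 -0.44 delta tool [-433.1  -19.1   -2.7] dist 433.5
```

The case is in place: (626.7,3.3) against a frame centre of about (626.5,4), and square to within 0.5°. Over to the stamp.

```bash
python3 -m crank '[{"grip":55,"xyz":[-45,1.8,0],"twist":0},{"grip":55,"xyz":[-55,1.5,0],"twist":0},{"grip":55,"xyz":[-55,1.5,0],"twist":0},{"grip":55,"xyz":[-55,1.5,0],"twist":0},{"grip":55,"xyz":[-55,1.5,0],"twist":0},{"grip":55,"xyz":[-55,1.5,0],"twist":0},{"grip":55,"xyz":[-50,1.5,0],"twist":0},{"grip":55,"xyz":[0,0,0],"twist":1},{"grip":55,"xyz":[0,0,0],"twist":1},{"grip":55,"xyz":[0,0,0],"twist":1},{"grip":55,"xyz":[0,0,0],"twist":0.3},{"grip":55,"xyz":[0,0,0],"twist":0}]'
python3 - <<'E'
from h import *
o=get_obs();im=read_camera('wrist');cv2.imwrite('pics/w7.png',im);print(o['position'])
for c in blobs(im,(10,60,130),(24,150,255)): print('wood',c.mean(0),*rect(wplane(c,16,o)))
for c in blobs(im,(0,60,20),(14,255,125)): print('handle',c.mean(0),*rect(wplane(c,66,o)))
E
```

```text
time_s: 17.27
position: [577.5, -362.5, 193.9]
orientation: [-0.001, 0.846, 0.533, -0.001]
force: [0.1, -0.3, 0.1]
gripper_width: 55.0
finger_force: 0.0
[ 577.53450768 -362.46838591  193.8593109 ]
wood [324.93714286 210.29714286] [ 582.3 -366.8] 43.7 28.6 64.5
handle [328.93269231 224.90384615] [ 584.4 -363.3] 29.6 21.9 64.2
```

View pics/w7.png

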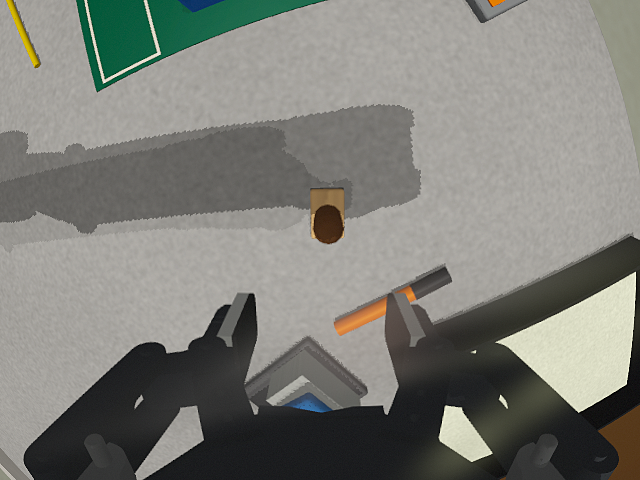

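The wood base is at (325,210), giving 43.7 x 28.6 mm at (582.3,-366.8), which fits the stamp. I'll check the orange marker's clearance (340,325 to 448,272) before descending.

```bash
python3 - <<'E'
from h import *
from scipy.spatial.transform import Rotation as Ro
o=get_obs();q=o['orientation'];R=Ro.from_quat(np.r_[q[1:],q[0]]).as_matrix()
P=wplane([(335,325),(346,333),(445,265),(452,280),(330,220),(307,338),(368,390)],8,o)
print(((np.c_[P,np.full(len(P),8)]-np.array([582.4,-366.3,0]))@R)[:,:2].round(1))
go(582.4,-366.3,27,-25.5)
E
```

```text
[[-116.     8.4]
 [-125.7   19.8]
 [ -51.5  116. ]
 [ -67.8  125.5]
 [  -6.8    2.4]
 [-131.7  -20.2]
 [-203.5   47.4]]
at [ 577.7 -362.6  194.2] y-yaw -25.6 j7 -0.11 delta tool [ -1.3   6.1 167.2] dist 6.2 twist units -0.01
  after twist dx,dy [-1.3  6.1]
```

Plenty of clearance. Grip and lift the stamp.

```bash
python3 -m crank '[{"grip":55,"xyz":[-1.3,6,30],"twist":0},{"grip":55,"xyz":[0,0,50],"twist":0},{"grip":55,"xyz":[0,0,50],"twist":0},{"grip":55,"xyz":[0,0,30],"twist":0},{"grip":55,"xyz":[0,0,7],"twist":0},{"grip":55,"xyz":[0,0,0],"twist":0},{"grip":15,"xyz":[0,0,0],"twist":0},{"grip":15,"xyz":[0,0,0],"twist":0},{"grip":15,"xyz":[0,0,0],"twist":0},{"grip":15,"xyz":[0,0,0],"twist":0},{"grip":15,"xyz":[0,0,0],"twist":0}]' 40
python3 -m crank '[{"grip":15,"xyz":[0,0,-30],"twist":0},{"grip":15,"xyz":[0,0,-50],"twist":0},{"grip":15,"xyz":[0,0,-53],"twist":0},{"grip":15,"xyz":[0,0,-30],"twist":-1},{"grip":15,"xyz":[0,0,0],"twist":-1},{"grip":15,"xyz":[0,0,0],"twist":-1},{"grip":15,"xyz":[0,0,0],"twist":-0.3},{"grip":15,"xyz":[0,0,0],"twist":0}]'
python3 - <<'E'
from h import *
go(626.6,3.5,190,-9.1)
E
```

```text
time_s: 18.7
position: [584.0, -367.2, 29.8]
orientation: [0.001, 0.846, 0.533, 0.001]
force: [-0.7, 0.2, 5.8]
gripper_width: 23.0
finger_force: 39.7
time_s: 19.7
position: [582.6, -366.5, 190.7]
orientation: [-0.0, 0.761, 0.648, -0.0]
force: [0.0, 0.4, -0.4]
gripper_width: 22.5
finger_force: 39.5
at [ 582.6 -366.5  190.7] y-yaw -9.2 j7 0.16 delta tool [372.3 -15.7   0.8] dist 372.6 twist units -0.02
  after twist dx,dy [372.3 -15.1]
```

```bash
python3 -m crank '[{"grip":15,"xyz":[35,-2,0],"twist":0},{"grip":15,"xyz":[55,-2.5,0],"twist":0},{"grip":15,"xyz":[55,-2.5,0],"twist":0},{"grip":15,"xyz":[55,-2.5,0],"twist":0},{"grip":15,"xyz":[55,-2.5,0],"twist":0},{"grip":15,"xyz":[55,-2,0],"twist":0},{"grip":15,"xyz":[42,-1,0],"twist":0},{"grip":15,"xyz":[20,0,0],"twist":0},{"grip":15,"xyz":[0,0,0],"twist":0},{"grip":15,"xyz":[0,0,0],"twist":0}]'
python3 - <<'E'
from h import *
go(626.6,3.5,50,-9.1)
o=get_obs();im=read_camera('wrist');cv2.imwrite('pics/w8.png',im)
for c in blobs(im,(10,60,130),(24,150,255)): print('wood',c.mean(0),*rect(wplane(c,178,o)))
for c in blobs(im,(130,80,40),(160,255,255)): print('ink',*rect(wplane(c,20,o)))
E
```

```text
time_s: 20.95
position: [627.1, -0.0, 190.7]
orientation: [0.001, 0.762, 0.647, -0.001]
force: [-0.6, -0.8, -0.7]
gripper_width: 22.4
finger_force: 39.5
at [627.1  -0.  190.7] y-yaw -9.3 j7 -0.44 delta tool [  3.7  -1.  140.6] dist 3.9 twist units -0.05
  after twist dx,dy [ 3.7 -1. ]
wood [321.37446809 267.26808511] [629.1  11.5] 29.3 26.6 -9.3
ink [627.8   8.9] 61.7 44.7 80.7
```

View pics/w8.png

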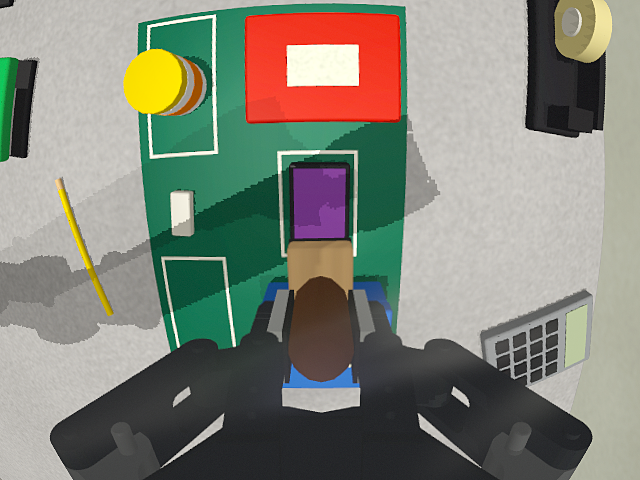

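The stamp hangs upright in the fingers, with its base at (320,267) above the case at (320,202). The grip is centred to about 2 mm along the base. Lower it.

```bash
python3 -m crank '[{"grip":15,"xyz":[2.2,-1,30],"twist":0},{"grip":15,"xyz":[0,0,50],"twist":0},{"grip":15,"xyz":[0,0,38],"twist":0},{"grip":15,"xyz":[0,0,15],"twist":0},{"grip":15,"xyz":[0,0,5],"twist":0},{"grip":15,"xyz":[0,0,0],"twist":0},{"grip":15,"xyz":[0,0,0],"twist":0},{"grip":15,"xyz":[0,0,0],"twist":0}]'
```

```text
time_s: 22.0
position: [627.2, 5.5, 54.1]
orientation: [0.001, 0.761, 0.649, 0.001]
force: [-0.5, -0.2, -0.7]
gripper_width: 22.5
finger_force: 39.5
```

```bash
python3 -m crank '[{"grip":15,"xyz":[0,0,2],"twist":0},{"grip":15,"xyz":[0,0,0],"twist":0},{"grip":15,"xyz":[0,0,0],"twist":0}]'
```

```text
time_s: 22.38
position: [626.4, 5.4, 50.9]
orientation: [0.0, 0.761, 0.649, -0.0]
force: [0.3, -0.0, -1.2]
gripper_width: 22.9
finger_force: 39.5
```

```bash
python3 -m crank '[{"grip":15,"xyz":[-3,0,1],"twist":0},{"grip":15,"xyz":[0,0,0],"twist":0},{"grip":15,"xyz":[0,0,0.5],"twist":0},{"grip":15,"xyz":[0,0,0],"twist":0},{"grip":15,"xyz":[0,0,0],"twist":0}]'
```

```text
time_s: 23.0
position: [626.0, 2.2, 49.9]
orientation: [0.0, 0.761, 0.649, -0.0]
force: [-2.6, -1.1, 4.2]
gripper_width: 22.6
finger_force: 40.0
```

Contact is felt. Release and lift.

```bash
python3 -m crank '[{"grip":28,"xyz":[0,0,0],"twist":0},{"grip":50,"xyz":[0,0,0],"twist":0},{"grip":60,"xyz":[0,0,0],"twist":0},{"grip":60,"xyz":[0,0,0],"twist":0},{"grip":60,"xyz":[0,0,-30],"twist":0},{"grip":60,"xyz":[0,0,-50],"twist":0},{"grip":60,"xyz":[0,0,-58],"twist":0},{"grip":60,"xyz":[0,0,-20],"twist":0},{"grip":60,"xyz":[0,0,0],"twist":0},{"grip":60,"xyz":[0,0,0],"twist":0}]'
python3 - <<'E'
from h import *
o=get_obs();im=read_camera('wrist');cv2.imwrite('pics/w9.png',im)
for c in blobs(im,(10,60,130),(24,150,255)): print('wood',c.mean(0),*rect(wplane(c,36,o)))
for c in blobs(im,(0,60,20),(14,255,125)): print('handle',c.mean(0),*rect(wplane(c,86,o)))
for c in blobs(im,(130,80,40),(160,255,255)): print('ink',*rect(wplane(c,20,o)))
go(443,340,200,76)
E
```

```text
time_s: 24.25
position: [624.7, 2.2, 205.3]
orientation: [-0.001, 0.761, 0.649, -0.002]
force: [0.1, -0.4, -1.2]
gripper_width: 59.9
finger_force: 0.0
wood [323.19018405 206.94478528] [627.1   7.7] 34.0 28.7 81.6
handle [323.68224299 225.02803738] [626.8   6.3] 28.6 21.2 81.6
ink [627.    3.1] 72.4 45.1 80.9
at [624.6   2.2 205. ] y-yaw -9.1 j7 -0.43 delta tool [ 304.8 -232.9    5.7] dist 383.5 twist units -17.03
  after twist dx,dy [257.9 283.9]
```

View pics/w9.png

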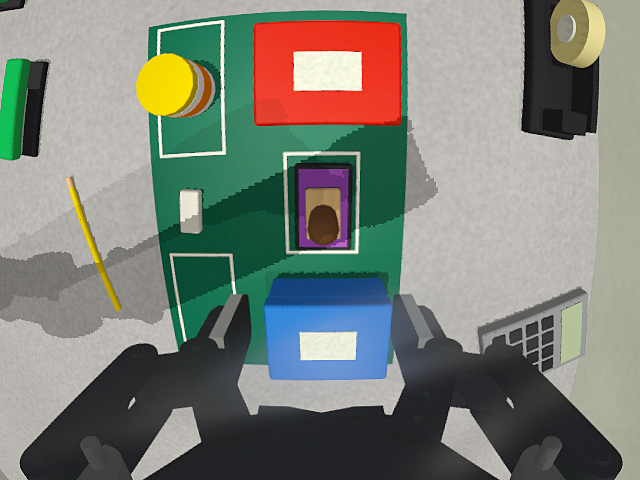

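The stamp stands upright on the middle of the case; its base is at (323,210), and the case inside the frame is at (323,205). Now the stapler.

```bash
python3 -m crank '[{"grip":60,"xyz":[35,-26,0],"twist":0},{"grip":60,"xyz":[45,-35,0],"twist":0},{"grip":60,"xyz":[45,-35,0],"twist":0},{"grip":60,"xyz":[45,-35,0],"twist":0},{"grip":60,"xyz":[45,-35,0],"twist":0},{"grip":60,"xyz":[45,-35,0],"twist":0},{"grip":60,"xyz":[45,-32,0],"twist":0},{"grip":60,"xyz":[0,0,0],"twist":-1},{"grip":60,"xyz":[0,0,0],"twist":-1},{"grip":60,"xyz":[0,0,0],"twist":-1},{"grip":60,"xyz":[0,0,0],"twist":-1},{"grip":60,"xyz":[0,0,0],"twist":-1}]'
python3 -m crank '[{"grip":60,"xyz":[0,0,0],"twist":-1},{"grip":60,"xyz":[0,0,0],"twist":-1},{"grip":60,"xyz":[0,0,0],"twist":-1},{"grip":60,"xyz":[0,0,0],"twist":-1},{"grip":60,"xyz":[0,0,0],"twist":-1},{"grip":60,"xyz":[0,0,0],"twist":-1},{"grip":60,"xyz":[0,0,0],"twist":-1},{"grip":60,"xyz":[0,0,0],"twist":-1},{"grip":60,"xyz":[0,0,0],"twist":-1},{"grip":60,"xyz":[0,0,0],"twist":-1},{"grip":60,"xyz":[0,0,0],"twist":-1},{"grip":60,"xyz":[0,0,0],"twist":-1}]'
python3 -m crank '[{"grip":60,"xyz":[0,0,0],"twist":0}]'
python3 - <<'E'
from h import *
o=get_obs();im=read_camera('wrist');cv2.imwrite('pics/w10.png',im)
for c in blobs(im,(50,170,80),(66,255,255)):
    r=rect(wplane(c,46,o));print('gr',c.mean(0),*r,np.hypot(*r[0]))
    if cv2.contourArea(c)>1500: go(*r[0],18,r[3]+90)
E
```

```text
time_s: 25.8
position: [443.5, 339.8, 205.5]
orientation: [-0.001, 0.601, 0.799, -0.002]
force: [-0.6, 0.0, 0.0]
gripper_width: 60.2
finger_force: 0.0
time_s: 27.3
position: [443.6, 339.8, 205.6]
orientation: [-0.001, 0.121, 0.993, -0.001]
force: [-0.0, -0.4, 0.3]
gripper_width: 59.8
finger_force: 0.0
time_s: 27.42
position: [443.7, 339.9, 205.8]
orientation: [-0.001, 0.123, 0.992, -0.001]
force: [0.1, 0.1, -0.6]
gripper_width: 59.7
finger_force: 0.0
```

View pics/w10.png

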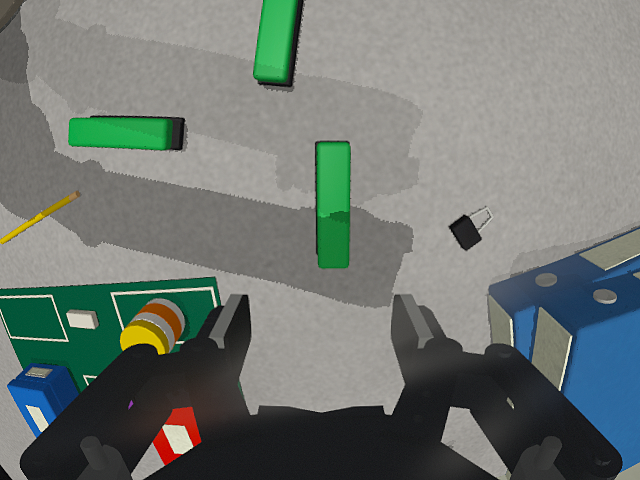

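The target stapler lies at (333,204), aligned with the fingers. The two look-alikes, at (278,40) and (125,133), are nearer the base. The mask hue needs widening.

```bash
python3 - <<'E'
from h import *
im=cv2.imread('pics/w10.png')
for c in blobs(im,(50,120,70),(72,255,255),600):
    r=rect(wplane(c,46));print('gr',c.mean(0),*r,np.hypot(*r[0]))
    if abs(c.mean(0)[0]-333)<15: go(*r[0],18,r[3]+90)
E
```

```text
gr [334.06862745 205.5130719 ] [436.7 352.1] 108.1 27.2 -13.9 560.9646156398816
at [443.9 340.1 206.1] y-yaw 75.8 j7 0.25 delta tool [  9.5  10.2 188.1] dist 14.0 twist units -0.06
  after twist dx,dy [ 9.5 10.3]
gr [121.18577075 133.45059289] [319.8 182.8] 112.8 27.4 68.9 368.3583581242592
gr [276.05333333  39.70666667] [288.8 340.6] 73.0 28.4 -20.8 446.5577230325325
```

```bash
python3 -m crank '[{"grip":60,"xyz":[9.5,10,30],"twist":0},{"grip":60,"xyz":[0,0,40],"twist":0},{"grip":60,"xyz":[0,0,0],"twist":0},{"grip":60,"xyz":[0,0,0],"twist":0}]'
python3 - <<'E'
from h import *
o=get_obs();im=read_camera('wrist');cv2.imwrite('pics/w11.png',im)
for c in blobs(im,(50,120,70),(72,255,255),1200):
    r=rect(wplane(c,46,o));print('gr',c.mean(0),c.min(0),c.max(0),*r); go(*r[0],18,r[3]+90)
E
```

```text
time_s: 27.98
position: [438.0, 353.2, 138.4]
orientation: [0.0, 0.123, 0.992, 0.0]
force: [-0.1, -0.6, 1.1]
gripper_width: 60.3
finger_force: 0.0
gr [319.81866667 235.38666667] [298 159] [340 313] [435.6 352.1] 107.9 26.9 -13.5
at [438.3 353.5 138.9] y-yaw 75.8 j7 0.16 delta tool [  2.5  -2.2 120.9] dist 3.3 twist units -0.13
  after twist dx,dy [ 2.5 -2.2]
gr [ 69.80357143 149.56428571] [ 14 131] [125 170] [319.9 184.4] 114.1 27.7 68.9
at [438.3 353.5 138.9] y-yaw 75.8 j7 0.16 delta tool [  73.6 -193.1  120.5] dist 206.7 twist units -16.61
  after twist dx,dy [200.6  49.8]
gr [244.48559671  39.8600823 ] [218   0] [271  83] [296. 338.] 57.0 29.0 -21.0
at [438.3 353.5 138.9] y-yaw 75.8 j7 0.16 delta tool [134.4 -50.1 120.7] dist 143.4 twist units 1.37
  after twist dx,dy [127.5 -65.7]
```

Both measurements agree, so grip and lift.

```bash
python3 -m crank '[{"grip":60,"xyz":[2,-1.5,35],"twist":-0.1},{"grip":60,"xyz":[0,0,48],"twist":0},{"grip":60,"xyz":[0,0,28],"twist":0},{"grip":60,"xyz":[0,0,9],"twist":0},{"grip":60,"xyz":[0,0,0],"twist":0},{"grip":20,"xyz":[0,0,0],"twist":0},{"grip":20,"xyz":[0,0,0],"twist":0},{"grip":20,"xyz":[0,0,0],"twist":0},{"grip":20,"xyz":[0,0,0],"twist":0},{"grip":20,"xyz":[0,0,0],"twist":0}]' 60
python3 -m crank '[{"grip":20,"xyz":[0,0,-30],"twist":0},{"grip":20,"xyz":[0,0,-50],"twist":1},{"grip":20,"xyz":[0,0,-50],"twist":1},{"grip":20,"xyz":[0,0,0],"twist":1},{"grip":20,"xyz":[0,0,0],"twist":1},{"grip":20,"xyz":[0,0,0],"twist":1},{"grip":20,"xyz":[0,0,0],"twist":1},{"grip":20,"xyz":[0,0,0],"twist":1},{"grip":20,"xyz":[0,0,0],"twist":1},{"grip":20,"xyz":[0,0,0],"twist":1},{"grip":20,"xyz":[0,0,0],"twist":1},{"grip":20,"xyz":[0,0,0],"twist":1}]'
python3 -m crank '[{"grip":20,"xyz":[0,0,-25],"twist":1},{"grip":20,"xyz":[0,0,0],"twist":1},{"grip":20,"xyz":[0,0,0],"twist":1},{"grip":20,"xyz":[0,0,0],"twist":1},{"grip":20,"xyz":[0,0,0],"twist":1},{"grip":20,"xyz":[0,0,0],"twist":1},{"grip":20,"xyz":[0,0,0],"twist":0}]'
python3 - <<'E'
from h import *
go(485.5,-91,170,-9)
E
```

```text
time_s: 29.28
position: [436.3, 352.7, 19.0]
orientation: [0.001, 0.119, 0.993, 0.001]
force: [-0.3, -0.8, 6.3]
gripper_width: 27.3
finger_force: 60.1
time_s: 30.78
position: [434.8, 351.1, 147.0]
orientation: [-0.0, 0.565, 0.825, -0.001]
force: [-0.5, -0.3, -2.5]
gripper_width: 27.0
finger_force: 59.9
time_s: 31.65
position: [434.8, 351.3, 172.1]
orientation: [0.0, 0.758, 0.652, -0.001]
force: [-0.3, -0.1, -3.0]
gripper_width: 27.1
finger_force: 59.9
at [434.8 351.3 172.1] y-yaw -8.6 j7 -1.14 delta tool [-429.8  115.9    2.5] dist 445.2 twist units 0.09
  after twist dx,dy [-428.9  119.3]
```

```bash
python3 -m crank '[{"grip":20,"xyz":[-25,7,0],"twist":0},{"grip":20,"xyz":[-50,13.5,0],"twist":0},{"grip":20,"xyz":[-50,13.5,0],"twist":0},{"grip":20,"xyz":[-50,13.5,0],"twist":0},{"grip":20,"xyz":[-50,13.5,0],"twist":0},{"grip":20,"xyz":[-50,13.5,0],"twist":0},{"grip":20,"xyz":[-50,13.5,0],"twist":0},{"grip":20,"xyz":[-50,13.5,0],"twist":0},{"grip":20,"xyz":[-35,9.5,0],"twist":0},{"grip":20,"xyz":[-20,5,0],"twist":0},{"grip":20,"xyz":[0,0,0],"twist":0},{"grip":20,"xyz":[0,0,0],"twist":0}]'
python3 - <<'E'
from h import *
o=get_obs();im=read_camera('wrist');cv2.imwrite('pics/w12.png',im)
go(485.5,-91,21,-9)
for c in blobs(im,(50,120,70),(72,255,255),1200):
    print('gr',c.mean(0),*rect(wplane(c,199,o)))
E
```

```text
time_s: 33.15
position: [485.2, -89.4, 172.4]
orientation: [-0.0, 0.758, 0.653, 0.0]
force: [-0.3, -0.1, -2.1]
gripper_width: 27.1
finger_force: 59.9
at [485.3 -89.1 172.5] y-yaw -8.5 j7 -0.16 delta tool [ -1.9   0.5 151.5] dist 2.0 twist units 0.11
  after twist dx,dy [-1.9  0.5]
gr [321.56360424 297.86749117] [486.8 -80.5] 92.1 27.1 81.4
```

View pics/w12.png

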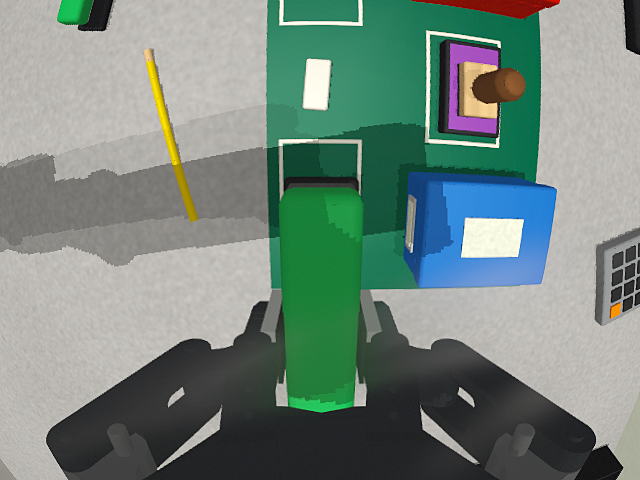

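The stapler is held level and lined up over its frame, whose far corners are at (281,142) and (361,141). The stamp still stands on the case at (480,90). I'll check the frame and lower.

```bash
python3 - <<'E'
from h import *
E=wplane([(281,142),(361,141)],2);a=np.radians(-8.9);print(E,'centre',E.mean(0)-64*np.array([-np.sin(a),np.cos(a)]))
E
python3 -m crank '[{"grip":20,"xyz":[-1.5,0.5,35],"twist":0},{"grip":20,"xyz":[0,0,50],"twist":0},{"grip":20,"xyz":[0,0,42],"twist":0},{"grip":20,"xyz":[0,0,16],"twist":0},{"grip":20,"xyz":[0,0,5],"twist":0},{"grip":20,"xyz":[0,0,0],"twist":0},{"grip":20,"xyz":[0,0,0],"twist":0},{"grip":20,"xyz":[0,0,0],"twist":0}]'
```

```text
[[461.64797934 -21.59417095]
 [527.84461638 -30.61423527]] centre [484.84483314 -89.33363452]
time_s: 34.2
position: [486.5, -92.7, 25.5]
orientation: [0.001, 0.758, 0.652, 0.001]
force: [0.4, -0.5, -2.8]
gripper_width: 27.2
finger_force: 59.8
```

```bash
python3 -m crank '[{"grip":20,"xyz":[1.5,0,2.5],"twist":0},{"grip":20,"xyz":[0,0,1],"twist":0},{"grip":20,"xyz":[0,0,0],"twist":0},{"grip":20,"xyz":[0,0,0.5],"twist":0},{"grip":20,"xyz":[0,0,0],"twist":0},{"grip":20,"xyz":[0,0,0],"twist":0}]'
```

```text
time_s: 34.95
position: [486.0, -90.8, 20.9]
orientation: [0.0, 0.758, 0.652, -0.0]
force: [-2.1, 1.2, 6.4]
gripper_width: 27.1
finger_force: 61.0
```

Contact. Release and back off upward, clear of everything.

```bash
python3 -m crank '[{"grip":32,"xyz":[0,0,0],"twist":0},{"grip":50,"xyz":[0,0,0],"twist":0},{"grip":60,"xyz":[0,0,0],"twist":0},{"grip":60,"xyz":[0,0,0],"twist":0},{"grip":60,"xyz":[0,0,-30],"twist":0},{"grip":60,"xyz":[0,0,-55],"twist":0},{"grip":60,"xyz":[0,0,-58],"twist":0},{"grip":60,"xyz":[0,0,-50],"twist":0},{"grip":60,"xyz":[0,0,-20],"twist":0},{"grip":60,"xyz":[0,0,0],"twist":0},{"grip":60,"xyz":[0,0,0],"twist":0}]'
python3 - <<'E'
from h import *
o=get_obs();im=read_camera('wrist');cv2.imwrite('pics/w13.png',im)
for c in blobs(im,(50,120,70),(72,255,255),1200): print('gr',c.mean(0),*rect(wplane(c,48,o)))
for c in blobs(im,(130,80,40),(160,255,255)): print('ink',*rect(wplane(c,20,o)))
for c in blobs(im,(10,60,130),(24,150,255)): print('wood',*rect(wplane(c,36,o)))
for c in blobs(im,(20,100,60),(33,255,255)):print('yellow',*rect(wplane(c,66,o)))
cv2.imwrite('pics/scene9.png',read_camera('scene'))
E
```

```text
time_s: 36.33
position: [485.0, -90.9, 232.1]
orientation: [-0.001, 0.758, 0.652, -0.001]
force: [-0.0, -0.5, -0.1]
gripper_width: 60.0
finger_force: 0.0
gr [323.27402135 210.22064057] [486.6 -91.4] 107.9 27.7 81.2
ink [627.2   3.4] 73.2 45.5 80.5
wood [625.3   0.8] 43.6 29.5 82.1
yellow [387.3  -4.6] 125.8 7.3 -84.2
```

View pics/w13.png

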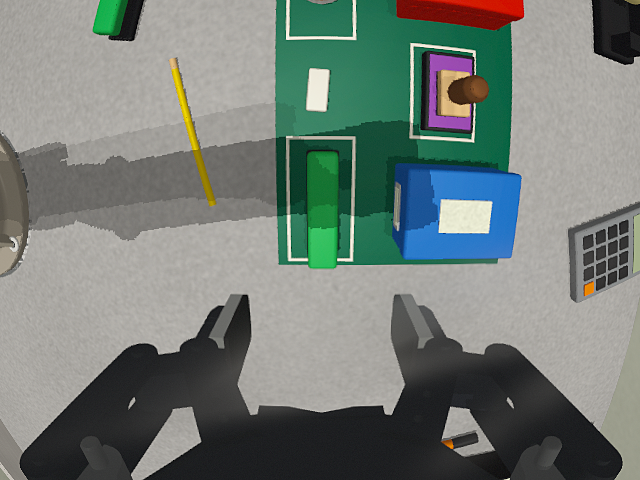

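View pics/scene9.png

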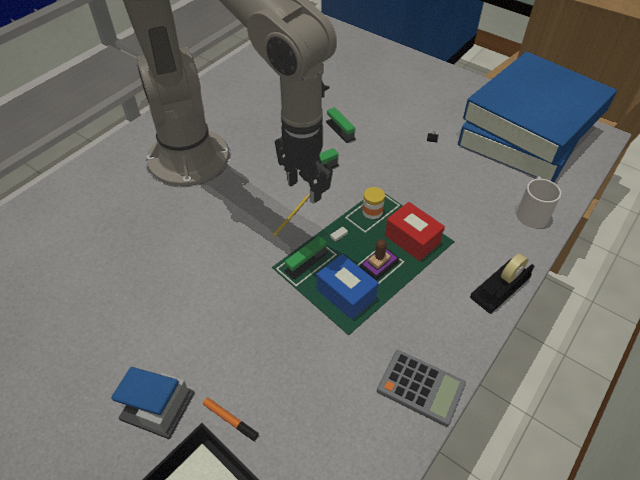

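Both views show everything in place. In the wrist view the stapler is centred in its frame at (322,209) and the stamp stands upright on the case at (450,90). In the scene view the jar stands in front of the red box at (374,203). All offsets are about 3 mm or less, and the gripper is clear.

```bash
python3 -c "
from cell import *
print(job_done())"
```

```text
the job is handed in; nothing more can be done
None
```

I handed the job in at about 36 s of the 112 s allowed: the case, stamp, jar and stapler are all in place and upright, each measured within about 3 mm of its target, with the gripper clear; the hand-in gave no verdict.

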